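# Set up the second view of an auction lot: turn the turntable, raise and hold the camera

## Robot

A 7-joint arm with a two-finger parallel gripper is mounted at the origin on the work surface. World frame = base frame: x ahead of the robot, y to its left, z up, the work surface at z = 0. Lengths are in m, angles in rad, forces in N, time in s.
With the tool pointing down it reaches from about 0.425 to 1.025 m from the base axis. Payload 3.6 kg.
Tool frame: the origin (TCP) lies on the mounting face of the last link; the fingertips stand 173 mm ahead of it and the grasp point (between the pads) lies 155 mm ahead of it; y points along the fingers, x is the direction in which the jaws open and shut, and the axes are right-handed (so a half turn about y gives the same grasp; the last joint's range is limited). The gripper opens to 85 mm and grips with 20 to 120 N. Pads are 22 mm wide; open, the fingers measure 114 mm over their backs; the gripper's body (76 mm by 85 mm) begins 54 mm behind the grasp point. The pads swing forward as they close: fully open they stand 13 mm farther back than shut.
Start: joints at [-0.093, 0.591, 0.048, 1.609, -0.033, 0.943, -0.034], TCP at [0.725, 0, 0.405] pointing down, gripper open.
Joint ranges: [-2.69, 2.69], [-0.47, 2.24], [-1.27, 1.36], [0.19, 2.51], [-1.53, 4.68], [0.08, 2.07], [-3.09, 3.09]. Speed limits (rad/s): [2.57, 2.57, 3.14, 3.14, 3.14, 3.14, 3.14].

## Interface

Orientations are given as a rotation vector (axis times angle).
In Python, from station import arm, vision, workorder gives the robot as it stands. The module is installed in compiled form; this text tells all that it offers.
- The arm moves only by the tool jog_arm, never from a script. Its argument "plan" is one flat list of numbers, 6 for each row, row after row: the shift along the tool's x, y, z in cm, then the turn, a rotation vector about the tool's x, y, z in degrees. In form: [x, y, z, rx, ry, rz, x, y, z, rx, ry, rz, ...]. A call has 1 to 12 rows; each row shifts and turns the pose as measured when the row begins, along the tool's axes as they then stand; what a row does not reach is not made up. A row lasts 1/10 s, in which the tool goes at most 50 mm and 8.59 degrees, less where a joint would pass 70% of its speed; a pose out of reach is approached as far as the arm can. A call is refused whole if a number of a shift passes 5 or a number of a turn 8.59, either way. A call with a gripper value outside its range is refused whole. "fingers" is the gripper's target within -1 to 1 (fully open at 1, half-way at 0, shut at -1), set as the call begins (left out, the last holds). The fingers move at their own pace and stop on an object; "squeeze" is the grip in N (left out, the last holds). Time passes only in rows, so rows that do not move let the fingers close. It gives the time, the measured TCP pose, the force and the opening at its end, in the units of the state.
- arm.sense(): the state, without advancing time (a new reading comes with each control period).
- vision.grab_frame(name): name is "scene" or "side" or "wrist"; returns a dict with "image" (420x560x3 uint8, red, green, blue), "camera_matrix" (3x3 intrinsics, pixels), "camera_from_world" (4x4, takes a point from world to camera coordinates). Camera axes: x right, y down, z forward; pixel columns grow to the right and rows downward; lengths in m; the calibration is good to about 2 mm. A picture is of the moment at which its call begins. There is no depth.
- workorder.close_job(): hands the job in, once; it reports no verdict.
Trained networks look in the newest picture that a camera, given by its name, has taken for a name from the list of things; names that differ only in an ending like _2 or _b are one class to them, and where a whole thing is asked for, a point or a joint stands for the part that bears it (a point fixed in the world has none). Each returns a list of dicts, best first, with "p" (0 to 1); they miss things now and then, are a little off and sometimes report something else, mostly with a low value. They report only what shows in the picture. A call takes as long as a camera call. They do not tell look-alikes from the thing itself.
- vision.search_frame(camera, target): "location" ([column, row] as shares, 0 to 1, of the picture: columns of its width, rows of its height, amid what is visible of it).
The state is a dict: "time_s": time; "joint_positions": joint angles; "qvel": joint speeds; "tau": joint torques, N m; "ee_pos": TCP position; "tcp_rot": TCP orientation; "contact_force": force on the tool from outside, world axes, zero at the start; "wrist_torque": the same for the moment, N m; "finger_gap": finger opening in m.
Only numpy, scipy, OpenCV 4.12 (cv2) and the standard library are available. Lean on these libraries where they do the work, as an engineer would, in place of code of your own. Each camera call takes 0.05 s, during which the arm holds its last target.

## Task

Set up the next picture of this lot. Using its knob, turn the turntable a quarter turn counter-clockwise (seen from above), to the second click, so that the green-stickered end of the organiser faces the camera, and let go of the knob; then squeeze the red trigger on the camera column's grip, pull the column straight up past its first stop to the second stop at the end of its travel, and finish while still gripping it there, holding the camera steady for the picture. Do not touch the organiser or the camera itself, and leave everything else on the table where it is.

Things in the scene. Friction and masses are not known exactly. Their poses are not given: they have to be found in the camera images.
- turntable (a joint): rotation of the product turntable's white disc (270 mm across, 9 mm thick, its top 40 mm above the table) about its vertical axis, in rad: 0 at the start, growing counter-clockwise seen from above. A sprung detent clicks every 45 degrees (0, 0.785, 1.571 rad ...): within about 4 degrees of a click the disc is drawn into it and stays there; between clicks it stays where it is left. Leaving a click takes about 3 to 5 N at the knob.
- turntable_centre (a point): centre of the turntable, on the disc's top face (40 mm above the table); it does not turn with the disc. Its own axes do not turn with the disc either
- knob (a point): centre of the turntable's turning knob: an upright round black peg 16 mm in diameter standing on the disc near its rim, 118 mm from the disc's axis, with a red cap 19 mm across as its top 6 mm. It rises 42 mm from the disc's top face, and this point is half-way up (61 mm above the table). It may be pinched from above, and may turn between the fingers
- organiser_centre (a point): centre of the lot being photographed: a loose beige divided organiser box, 130 x 90 mm (its own x, y) and 45 mm high, standing on the middle of the disc (top 85 mm above the table), green sticker on its -x end. It rides round on the disc
- grip_centre (a point): centre of the upright black rubber grip of the camera column, half-way along the red trigger: 182 mm above the table when the column is down, rising with it. The grip is 26 mm thick along this point's y axis, 36 mm wide along its x axis and 92 mm tall; its top lies 33 mm above this point, its foot 59 mm below. Below it a flat steel bracket plate carries the camera 98 mm away on the -x side
- trigger_face (a point): centre of the outer face of the red trigger on the +y face of the grip: 18 mm wide, 30 mm tall, at the height of grip_centre, standing 7 mm proud of the grip (20 mm from its middle) and 1 mm proud when squeezed
- trigger (a joint): how far the trigger is squeezed into the grip (towards -y), m: 0 out, 0.006 fully in; spring force about 3.5 N at first, 8 N fully in. Squeezing the grip between two fingers along its y axis, at grip_centre, squeezes it. While it is squeezed at least 0.005 in, the column is unlocked and slides freely; let out, it locks the column at the next stop it passes
- column (a joint): how far the camera column (grip, bracket and camera together, 0.6 kg) is pulled straight up out of the stand's tube, m: 0 fully down (locked), 0.040 first stop, 0.080 second stop, which is the end of its travel. Unlocked it needs about 8 N to lift and sinks slowly if not held; at a stop with the trigger out it is locked both ways
- stand: the camera stand, fixed to the table: round dark base 160 mm across and 24 mm high, upright tube 31 mm across with a black collar 38 mm across up to 117 mm above the table. Origin at the centre of its underside; the grip stands on its axis; its y axis is the direction in which the camera looks
- camera_centre (a point): centre of the camera body (105 x 34 x 64 mm high along the stand's x, y and up, finder hump 9 mm higher on top), 155 mm above the table when the column is down; its lens, 54 mm across, reaches 51 mm from the body's middle towards the stand's +y
- lens_cap: black lens cap lying flat, 54 mm across, 8 mm high; bystander, origin at the centre of its underside
- sticker_roll: bright green roll of lot stickers lying flat, 68 mm across, 25 mm high; bystander, origin at the centre of its underside
- battery: dark camera battery with an orange band, 56 x 38 x 21 mm high; bystander, origin at the centre of its underside
- spare_lens: black spare lens standing upright, 64 mm across, 66 mm high; bystander, origin at the centre of its underside
- colour_card: small colour test chart standing in a black foot, 100 mm wide, 70 mm high; bystander, origin at the centre of its underside
- marker: black marker pen with a green cap lying flat, 130 mm long (its own x), 14 mm thick; bystander, origin at the centre of its underside
Things that resemble listed ones, but are neither listed nor needed, are in the scene too. Of the things that look like the stand, the larger one is meant. Leave any pink look-alike of the part that bears organiser_centre alone.

How it is judged:
By the outcome, as a careful person would: the job done as asked, in the order asked, and still so for the second after the job is handed in, while the arm keeps its last pose, push and grip.
It also fails if it takes over 56 s, if anything falls off the work surface, if the arm or the gripper's body presses on something with over 40 N, if the wrist force passes 120 N, or if a joint passes its speed limit or range.

## Working session

There is one attempt and no reset: what is moved stays moved. The work goes in short steps, Python scripts to look and compute and a tool call to move; the robot and the scene stay as the last step left them, time stands still between calls to the robot, and variables do not carry over. Pictures are saved under pics/ and viewed, and the job is handed in when it is done.

Besides the shell and the picture viewer there is one more tool, called after ">>>" in YAML: its name, and indented under it one key for each argument. jog_arm: Moves the arm, as the interface text tells. Its arguments: {"type":"object","properties":{"plan":{"type":"array"},"fingers":{"type":"number"},"squeeze":{"type":"number"}},"required":["plan"]}

```bash
mkdir -p pics
cat > h.py <<'E'
import numpy as np, cv2
from station import arm, vision, workorder
from scipy.spatial.transform import Rotation as R
def grab(n,fn=None):
    f=vision.grab_frame(n)
    if fn: cv2.imwrite('pics/'+fn,f['image'][:,:,::-1])
    return f
def proj(f,p):
    T=f['camera_from_world'];c=T[:3,:3]@np.array(p)+T[:3,3];u=f['camera_matrix']@c;return u[:2]/u[2]
def ray(f,uv):
    T=f['camera_from_world'];d=T[:3,:3].T@np.linalg.solve(f['camera_matrix'],[uv[0],uv[1],1]);o=-T[:3,:3].T@T[:3,3];return o,d/np.linalg.norm(d)
def atz(f,uv,z):
    o,d=ray(f,uv);return o+d*(z-o[2])/d[2]
def tri(rs):
    A=sum(np.eye(3)-np.outer(d,d) for o,d in rs);b=sum((np.eye(3)-np.outer(d,d))@o for o,d in rs);return np.linalg.solve(A,b)
E
python3 - <<'E'
from h import *
for n in ['scene','side','wrist']:
    f=grab(n,n+'0.png')
    for t in ['turntable','knob','organiser_centre','grip_centre','trigger_face','stand','camera_centre']:
        r=vision.search_frame(n,t)
        print(n,t,[(np.round(np.array(x['location'])*[560,420],0).tolist(),round(x['p'],2)) for x in r[:4]])
s=arm.sense();print(s)
E
```

```text
scene turntable [([351.0, 313.0], 0.9)]
scene knob [([349.0, 312.0], 0.57)]
scene organiser_centre [([356.0, 284.0], 0.74), ([451.0, 232.0], 0.71), ([219.0, 161.0], 0.22)]
scene grip_centre [([199.0, 183.0], 0.65)]
scene trigger_face [([141.0, 262.0], 0.63), ([203.0, 183.0], 0.42), ([248.0, 325.0], 0.17)]
scene stand [([293.0, 182.0], 0.9), ([202.0, 199.0], 0.69), ([350.0, 313.0], 0.68), ([204.0, 183.0], 0.56)]
scene camera_centre [([219.0, 162.0], 0.83), ([303.0, 150.0], 0.61), ([313.0, 219.0], 0.34)]
side turntable [([235.0, 195.0], 0.89)]
side knob [([237.0, 191.0], 0.85), ([349.0, 259.0], 0.49)]
side organiser_centre [([118.0, 213.0], 0.82), ([322.0, 183.0], 0.71), ([229.0, 177.0], 0.6), ([362.0, 224.0], 0.4)]
side grip_centre [([361.0, 221.0], 0.87), ([263.0, 263.0], 0.65)]
side trigger_face []
side stand [([348.0, 259.0], 0.82), ([256.0, 285.0], 0.65), ([330.0, 252.0], 0.65)]
side camera_centre [([235.0, 277.0], 0.75), ([329.0, 251.0], 0.61), ([389.0, 326.0], 0.21)]
wrist turntable [([119.0, 93.0], 0.97)]
wrist knob [([119.0, 93.0], 0.63)]
wrist organiser_centre []
wrist grip_c
[... 188 characters left out ...]
s': array([-0.09348995,  0.59120702,  0.04841137,  1.6085469 , -0.03326522,
        0.94270825, -0.03368764]), 'qvel': array([-1.22449808e-03,  5.41524027e-04,  4.26208420e-04,  8.90322853e-05,
        3.66149412e-04, -7.20022633e-04,  1.04029923e-03]), 'tau': array([-1.88537095e-03, -5.48646855e+01,  1.54607065e+00, -1.98530746e+01,
        9.48222703e-03,  1.41275756e-03,  9.91924878e-06]), 'ee_pos': array([ 7.24984040e-01, -1.09489119e-05,  4.04680080e-01]), 'tcp_rot': array([-1.57086019e+00,  1.22545462e-05,  8.30469288e-05]), 'contact_force': array([ 0.41526912, -0.22180565, -0.71704152]), 'wrist_torque': array([ 0.04394999, -0.0106847 ,  0.00230884]), 'finger_gap': 0.08529623017754996}
```

View images.

View pics/scene0.png

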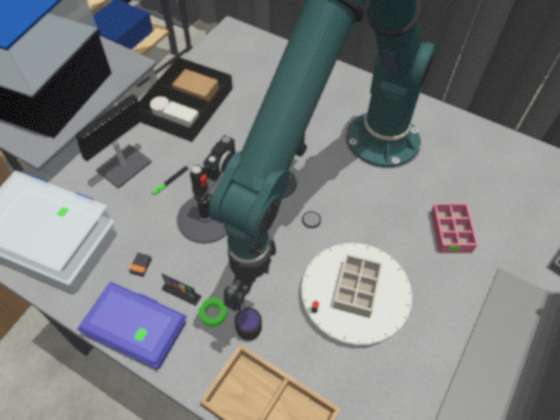

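View pics/side0.png

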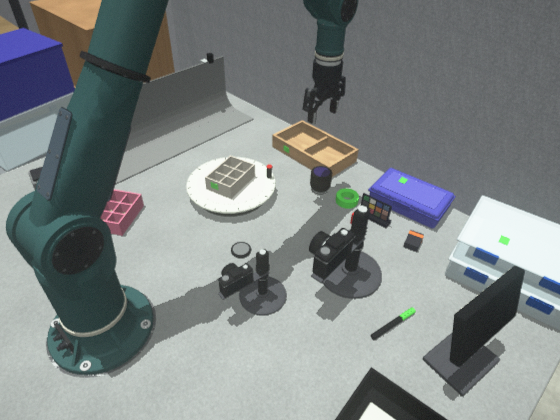

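View pics/wrist0.png

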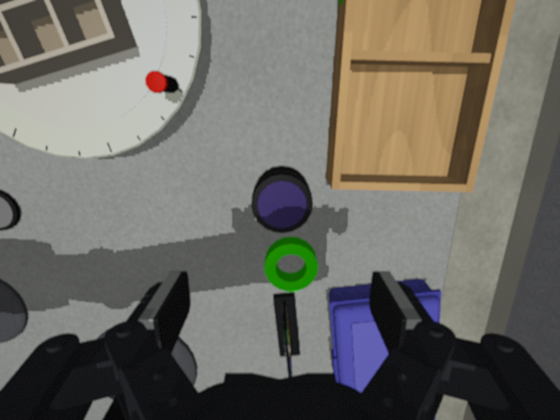

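```bash
python3 - <<'E'
from h import *
fs={n:grab(n) for n in ['scene','side','wrist']}
def t(**k):
    rs=[ray(fs[n],uv) for n,uv in k.items()];p=tri(rs)
    print(np.round(p,4),[np.round(proj(fs[n],p)-uv,1).tolist() for n,uv in k.items()]);return p
# red blobs
for n,f in fs.items():
    im=f['image'].astype(int);m=((im[...,0]>150)&(im[...,1]<70)&(im[...,2]<70)).astype(np.uint8)
    c,_,st,ce=cv2.connectedComponentsWithStats(m)
    print(n,[(ce[i].round(1).tolist(),st[i].tolist()) for i in range(1,c) if st[i,4]>5])
E
python3 - <<'E'
import cv2
a=cv2.imread('pics/scene0.png');b=cv2.imread('pics/side0.png')
cv2.imwrite('pics/c1.png',cv2.resize(a[130:250,150:320],None,fx=4.5,fy=4.5,interpolation=2))
cv2.imwrite('pics/c2.png',cv2.resize(b[190:320,210:400],None,fx=4.2,fy=4.2,interpolation=2))
E
```

```text
scene [([203.0, 177.2], [201, 175, 5, 6, 20])]
side []
wrist [([155.7, 81.4], [146, 72, 20, 20, 312])]
```

View pics/c1.png

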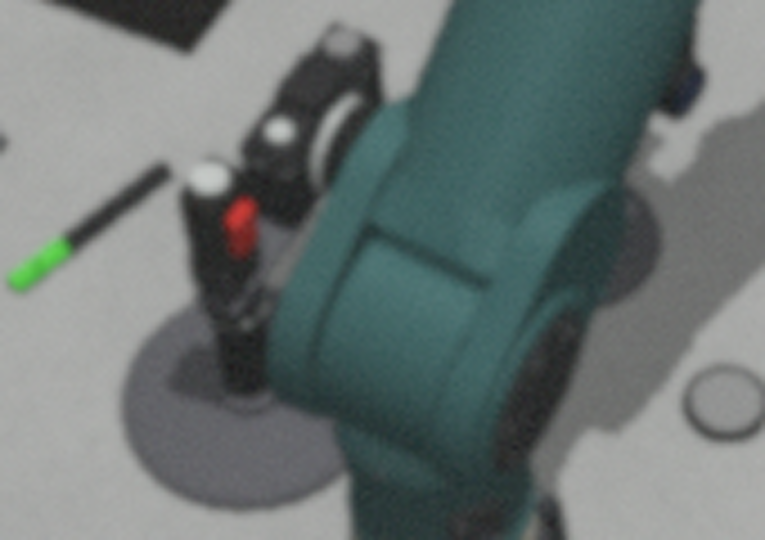

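View pics/c2.png

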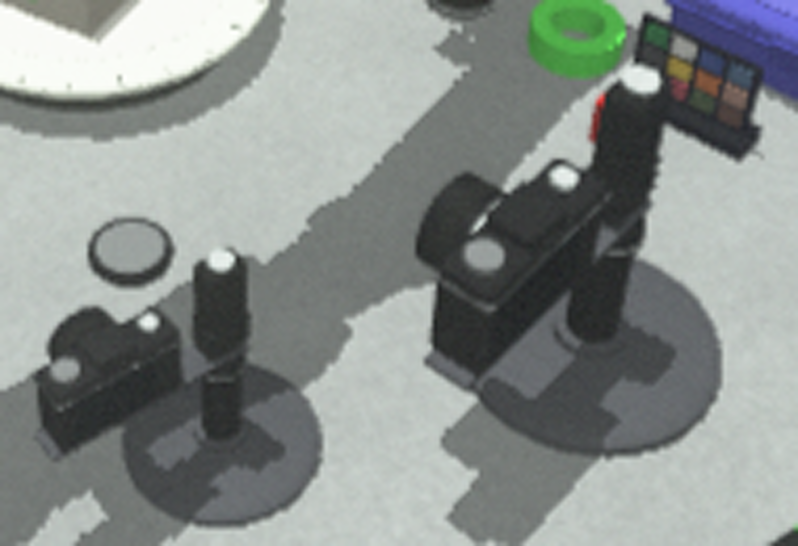

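```bash
python3 - <<'E'
from h import *
fs={n:grab(n) for n in ['scene','side','wrist']}
def t(l,**k):
    rs=[ray(fs[n],uv) for n,uv in k.items()];p=tri(rs)
    print(l,np.round(p,4),[np.round(proj(fs[n],p)-uv,1).tolist() for n,uv in k.items()]);return p
t('griptop',scene=(196.4,169.6),side=(362.9,209))
t('trig',scene=(203.5,179.5),side=(352.5,218.5))
t('knobcap',scene=(315,306),side=(269.5,168),wrist=(155.7,81.4))
# disc ellipse
for n in ['scene','side']:
    im=fs[n]['image'];m=((im.min(2)>205)).astype(np.uint8)
    c,l,st,ce=cv2.connectedComponentsWithStats(m)
    for i in np.argsort(-st[1:,4])[:3]+1:print(n,ce[i],st[i])
for n,uv in [('scene',(356,293)),('side',(232,185))]: print('disc',atz(fs[n],uv,.04))
# base centre
print('base side',atz(fs['side'],(352,274),.024),atz(fs['scene'],(204,214),.024))
print('small', atz(fs['side'],(262,294),.02))
E
python3 - <<'E'
import cv2
a=cv2.imread('pics/scene0.png');b=cv2.imread('pics/side0.png')
cv2.imwrite('pics/c3.png',cv2.resize(a[235:350,290:480],None,fx=4.2,fy=4.2,interpolation=2))
cv2.imwrite('pics/c4.png',cv2.resize(b[145:220,180:290],None,fx=7,fy=7,interpolation=2))
E
```

```text
griptop [ 0.5218 -0.2917  0.2162] [[-0.4, -0.0], [-0.5, -0.0]]
trig [ 0.5162 -0.2766  0.1812] [[0.6, 0.0], [0.7, 0.0]]
knobcap [0.6185 0.0992 0.0726] [[0.3, -0.6], [-0.4, -0.1], [3.0, 1.2]]
scene [ 42.52539816 220.95875943] [   0  176  104   93 5965]
scene [357.70359815 295.50249377] [ 303  244  108   99 5614]
scene [179.85477178 111.11618257] [166 104  29  16 241]
side [514.78043391 236.61671354] [ 457  196  103   86 4978]
side [229.10121798 188.04913902] [ 186  157   89   55 2381]
side [374.7275641  413.59935897] [360 403  34  17 312]
disc [0.52499875 0.16302973 0.04      ]
disc [0.50875122 0.14603043 0.04      ]
base side [ 0.50472334 -0.30866616  0.024     ] [ 0.52314047 -0.29337046  0.024     ]
small [ 0.30729351 -0.19592454  0.02      ]
```

View pics/c3.png

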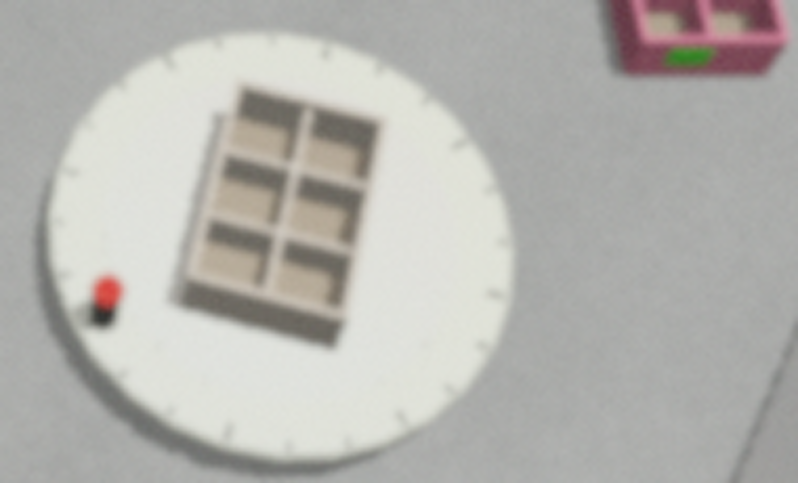

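View pics/c4.png

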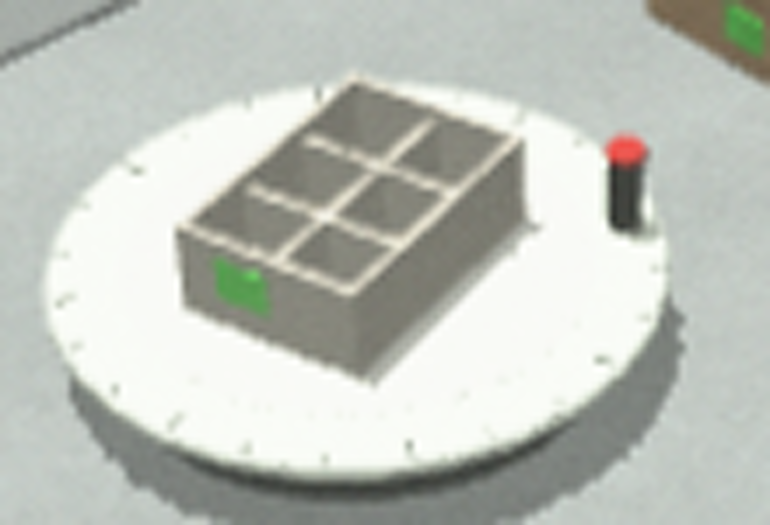

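Run:
```python
from h import *
from scipy.optimize import least_squares
fs={n:grab(n) for n in ['scene','side','wrist']}
def t(l,**k):
    rs=[ray(fs[n],uv) for n,uv in k.items()];p=tri(rs)
    print(l,np.round(p,4),[np.round(proj(fs[n],p)-uv,1).tolist() for n,uv in k.items()]);return p
P=[]
for n,cc,th in [('scene',(357,295),195),('side',(229,188),195)]:
    im=fs[n]['image'];m=(im.min(2)>th).astype(np.uint8)
    c,l,st,ce=cv2.connectedComponentsWithStats(m)
    i=np.argmin(np.hypot(*(ce[1:]-cc).T)+1e4*(st[1:,4]<1500))+1
    cs,_=cv2.findContours((l==i).astype(np.uint8),0,1);h=cv2.convexHull(max(cs,key=len))[:,0]
    pts=np.array([atz(fs[n],u+0.0,.04)[:2] for u in h])
    r=least_squares(lambda q:np.hypot(*(pts-q[:2]).T)-q[2],[.51,.15,.135],loss='soft_l1',f_scale=.002)
    print(n,r.x,np.abs(r.fun).mean())
p=lambda x,y:(210+x/4.2,190+y/4.2); q=lambda x,y:(150+x/4.5,130+y/4.5)
t('camknob right',side=p(563,178),scene=q(280,130))
t('camknob left',side=p(484,256),scene=q(343,40))
pc=[]
k=np.array([.6185,.0992]);print(vision.search_frame('side','camera_centre')[:3])
```

```text
scene [0.51705074 0.16007029 0.13243948] 0.0003159297328387847
side [0.52030592 0.17740433 0.14861007] 0.013086188413389403
camknob right [ 0.4582 -0.2936  0.1894] [[-0.4, -0.0], [-0.4, 0.0]]
camknob left [ 0.3863 -0.3007  0.1908] [[-0.5, -0.0], [-0.4, 0.0]]
[{'location': [0.5879, 0.5995], 'p': 0.85}, {'location': [0.4163, 0.6571], 'p': 0.73}, {'location': [0.6745, 0.5017], 'p': 0.49}]
```

>>> jog_arm:
  plan: [-2.66,1.1,2.48,0,0,0,-2.66,1.1,2.48,0,0,0,-2.66,1.1,2.48,0,0,0,-2.66,1.1,2.48,0,0,0,0,0,0,0,8.5,0,0,0,0,0,8.5,0,0,0,0,0,8.5,0,0,0,0,0,8.5,0,0,0,0,0,8.5,0,0,0,0,0,8.5,0,0,0,0,0,8.5,0,0,0,0,0,8.5,0]
  fingers: 1

```text
time_s: 2.9
ee_pos: [0.6151, 0.1031, 0.3599]
tcp_rot: [-1.354, 0.937, -0.942]
contact_force: [-0.3, -0.5, 0.6]
finger_gap: 0.0856
```

Run:
```python
from h import *
f=grab('wrist','w1.png');g=grab('scene','s1.png');h=grab('side','d1.png');s=arm.sense()
print(s['time_s'],s['ee_pos'],s['joint_positions'].round(2));Rm=R.from_rotvec(s['tcp_rot']).as_matrix();print(Rm.round(3))
o,d=ray(f,(280,210));print('cam in tool',Rm.T@(o-s['ee_pos']),Rm.T@d)
```

```text
3.05 [0.61508349 0.10337548 0.35970821] [-0.5   0.54  0.37  1.9  -0.28  0.75 -1.17]
[[ 0.361  0.004  0.933]
 [-0.933  0.001  0.361]
 [ 0.    -1.     0.004]]
cam in tool [0.00196245 0.02983337 0.08250237] [-0.00191315  0.94790744 -0.31854015]
```

View pics/w1.png

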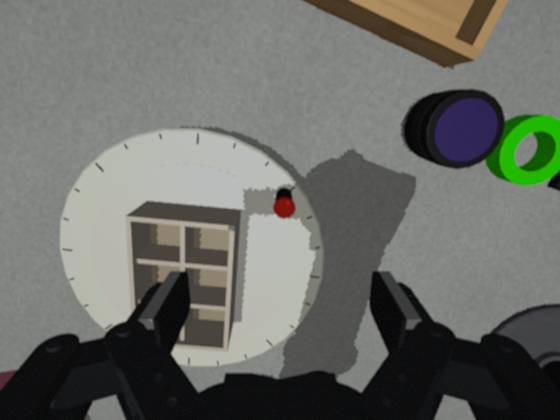

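View pics/s1.png

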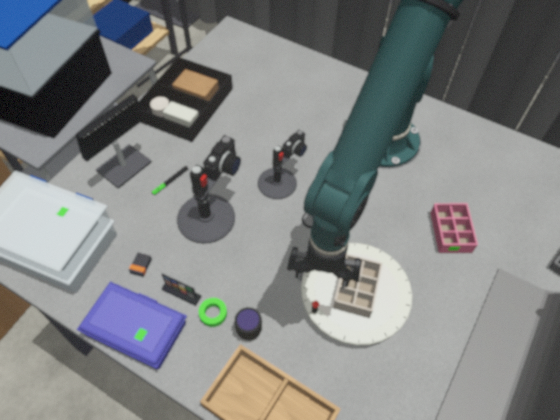

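Run:
```python
from h import *
from scipy.optimize import least_squares
f=grab('wrist');g=grab('scene');h=grab('side')
im=f['image'].astype(int)
m=((im[...,0]>110)&(im[...,1]<60)&(im[...,2]<60)).astype(np.uint8)
c,l,st,ce=cv2.connectedComponentsWithStats(m);i=1+np.argmax(st[1:,4]);print(ce[i],st[i])
print('knob z.082 ',atz(f,ce[i],.080))
k=tri([ray(f,ce[i]),ray(g,(315.3,305.3)),ray(h,(269.5,167.5))]);print(k)
m=(im.min(2)>150).astype(np.uint8);c,l,st,ce=cv2.connectedComponentsWithStats(m);i=1+np.argmax(st[1:,4])
cs,_=cv2.findContours((l==i).astype(np.uint8),0,1);hh=cv2.convexHull(max(cs,key=len))[:,0]
hh=np.array([u for u in hh if (u[1]<250 or u[0]<100 )])
pts=np.array([atz(f,u,.04)[:2] for u in hh])
r=least_squares(lambda q:np.hypot(*(pts-q[:2]).T)-q[2],[.51,.15,.135],loss='soft_l1',f_scale=.002)
print('disc wrist',r.x,np.abs(r.fun).mean())
im=h['image'];m=(im.min(2)>185).astype(np.uint8);
c,l,st,ce=cv2.connectedComponentsWithStats(m)
print([(ce[j].round(),st[j].tolist()) for j in range(1,c) if st[j,4]>800])
cv2.imwrite('pics/c5.png',cv2.resize(g['image'][125:245,160:310,::-1],None,fx=5,fy=5,interpolation=2))
```

```text
[284.13513514 207.7972973 ] [274 199  21  19 296]
knob z.082  [0.61838028 0.09930344 0.08      ]
[0.61823564 0.09862222 0.07452833]
disc wrist [0.51825887 0.16164235 0.13307934] 0.00023752154579092488
[(array([267., 293.]), [98, 114, 365, 306, 44031]), (array([507., 238.]), [443, 196, 117, 87, 5978])]
```

View pics/c5.png

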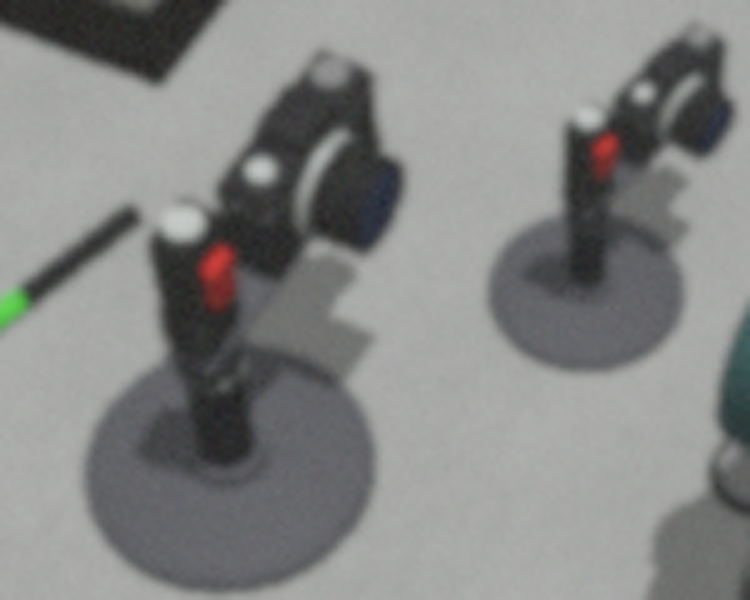

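>>> jog_arm:
  plan: [0,0,0,0,8.59,0,0,0,0,0,8.59,0,0,0,0,0,8.59,0,0,0,0,0,8.59,0,0,0,0,0,8.59,0,0,0,0,0,8.59,0,0,0,0,0,0.5,0]
  fingers: 0.2

```text
time_s: 3.9
ee_pos: [0.6153, 0.1015, 0.3602]
tcp_rot: [-0.894, 1.598, -1.594]
contact_force: [0.6, -0.3, -0.1]
finger_gap: 0.0514
```

```bash
cat > go.py <<'E'
from h import *
def st():
    s=arm.sense();Rm=R.from_rotvec(s['tcp_rot']).as_matrix()
    print('t',s['time_s'],'pos',s['ee_pos'].round(4),'yaw',round(np.degrees(np.arctan2(Rm[1,0],Rm[0,0])),2),'tilt y',Rm[:,1].round(3),'F',s['contact_force'].round(1),'gap',round(s['finger_gap'],4),'q',s['joint_positions'].round(2))
    return s,Rm
def to(p):
    s,Rm=st();print('tool shift cm',(Rm.T@(np.array(p)-s['ee_pos'])*100).round(2))
E
python3 - <<'E'
from go import *
to([.6183,.0990,.225])
E
```

```text
t 3.9 pos [0.6153 0.1015 0.3602] yaw -121.18 tilt y [ 0.004  0.005 -1.   ] F [ 0.6 -0.3 -0.1] gap 0.0514 q [-0.66  0.59  0.63  1.9  -0.48  0.8  -1.88]
tool shift cm [ 0.14 13.52  0.37]
```

>>> jog_arm:
  plan: [0.14,2.5,0.37,0,0,0,0,3,0,0,0,0,0,2.5,0,0,0,0]

```text
time_s: 4.2
ee_pos: [0.621, 0.0988, 0.2824]
tcp_rot: [-0.892, 1.584, -1.584]
contact_force: [0.5, 0.1, 0.9]
finger_gap: 0.0514
```

Run:
```python
from go import *
f=grab('wrist','w2.png')
to([.6183,.0990,.225])
im=f['image'].astype(int)
m=((im[...,0]>90)&(im[...,1]<60)&(im[...,2]<60)).astype(np.uint8)
c,l,s,ce=cv2.connectedComponentsWithStats(m);i=1+np.argmax(s[1:,4]);print(ce[i],s[i]);print(atz(f,ce[i],.080))
```

```text
t 4.25 pos [0.6194 0.0989 0.2786] yaw -120.43 tilt y [ 0.008  0.007 -1.   ] F [-0.2  0.1 -2.4] gap 0.0514 q [-0.59  0.69  0.53  1.94 -0.57  0.65 -1.79]
tool shift cm [ 0.1   5.36 -0.12]
[284.68358714 255.36548223] [271 243  28  26 591]
[0.61887025 0.09949821 0.08      ]
```

View pics/w2.png

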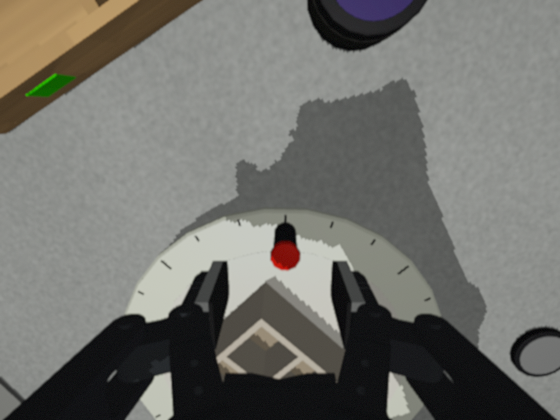

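>>> jog_arm:
  plan: [0.0,1.9,-0.1,0,0,0,0,1.9,0,0,0,0,0,1.4,0,0,0,0,0,0,0,0,0,0]

```text
time_s: 4.65
ee_pos: [0.6195, 0.0994, 0.2253]
tcp_rot: [-0.905, 1.582, -1.575]
contact_force: [0.3, 0.1, -0.7]
finger_gap: 0.0512
```

Run:
```python
from go import *
to([.6187,.0992,.225])
```

```text
t 4.65 pos [0.6195 0.0994 0.2253] yaw -119.82 tilt y [ 0.007  0.009 -1.   ] F [ 0.3  0.1 -0.7] gap 0.0512 q [-0.54  0.76  0.46  1.96 -0.63  0.56 -1.74]
tool shift cm [ 0.06  0.03 -0.06]
```

Close on the knob.

>>> jog_arm:
  plan: [0,0,0,0,-0.5,0,0,0,0,0,0,0,0,0,0,0,0,0,0,0,0,0,0,0,0,0,0,0,0,0]
  fingers: -1
  squeeze: 25

```text
time_s: 5.15
ee_pos: [0.6199, 0.0987, 0.227]
tcp_rot: [-0.911, 1.573, -1.568]
contact_force: [0.6, -0.5, -4.2]
finger_gap: 0.0175
```

Run:
```python
from go import *
st()
grab('side','d3.png')
```

```text
t 5.15 pos [0.6199 0.0987 0.227 ] yaw -119.18 tilt y [ 0.009  0.008 -1.   ] F [ 0.6 -0.5 -4.2] gap 0.0175 q [-0.54  0.76  0.46  1.96 -0.62  0.56 -1.73]
```

```bash
cat >> go.py <<'E'
def arc(th,n,rr=.1185,C=(.5178,.161)):
    s,Rm=st();p=s['ee_pos'];C=np.array(C);v=p[:2]-C;ph=np.arctan2(v[1],v[0]);print('phi',np.degrees(ph).round(2),'r',np.hypot(*v).round(4))
    ps=np.arctan2(Rm[1,0],Rm[0,0]);t=np.radians(th);cur=p[:2]
    for i in range(n):
        ph+=t;q=C+rr*np.array([np.cos(ph),np.sin(ph)]);d=(q-cur)*100
        print((d@[np.cos(ps),np.sin(ps)]).round(3),(d@[-np.sin(ps),np.cos(ps)]).round(3));cur=q;ps+=t
E
python3 -c "
from go import *
arc(6,3)"
```

```text
t 5.2 pos [0.6199 0.0987 0.227 ] yaw -119.18 tilt y [ 0.009  0.008 -1.   ] F [ 0.9 -0.6 -4.6] gap 0.0173 q [-0.54  0.76  0.46  1.96 -0.62  0.56 -1.73]
phi -31.39 r 0.1196
-1.245 -0.132
-1.24 -0.017
-1.24 -0.017
```

>>> jog_arm:
  plan: [-1.24,0,-0.13,0,-6,0,-1.24,0,-0.02,0,-6,0,-1.24,0,-0.02,0,-6,0,-1.24,0,-0.02,0,-6,0,-1.24,0,-0.02,0,-6,0]

```text
time_s: 5.7
ee_pos: [0.6366, 0.1567, 0.227]
tcp_rot: [-1.208, 1.187, -1.194]
contact_force: [-0.8, 1.7, -5.0]
finger_gap: 0.0177
```

```bash
python3 -c "
from go import *
arc(6,3)"
```

```text
t 5.7 pos [0.6366 0.1567 0.227 ] yaw -88.69 tilt y [ 0.011  0.005 -1.   ] F [-0.8  1.7 -5. ] gap 0.0177 q [-0.54  0.76  0.35  1.89 -0.46  0.56 -1.44]
phi -2.06 r 0.1189
-1.242 -0.027
-1.24 0.008
-1.24 0.008
```

>>> jog_arm:
  plan: [-1.24,0,-0.02,0,-6,0,-1.24,0,0,0,-6,0,-1.24,0,0,0,-6,0,-1.24,0,0,0,-6,0,-1.24,0,0,0,-6,0]

```text
time_s: 6.2
ee_pos: [0.6225, 0.2176, 0.227]
tcp_rot: [-1.413, 0.78, -0.794]
contact_force: [-0.6, 1.6, -2.7]
finger_gap: 0.0171
```

```bash
python3 -c "
from go import *
arc(6,5)"
```

```text
t 6.2 pos [0.6225 0.2176 0.227 ] yaw -57.94 tilt y [ 0.012  0.004 -1.   ] F [-0.6  1.6 -2.7] gap 0.0171 q [-0.55  0.74  0.22  1.88 -0.29  0.54 -1.15]
phi 28.39 r 0.119
-1.243 -0.034
-1.24 0.015
-1.24 0.015
-1.24 0.015
-1.24 0.015
```

>>> jog_arm:
  plan: [-1.24,0,-0.03,0,-6,0,-1.24,0,0.01,0,-6,0,-1.24,0,0.01,0,-6,0,-1.24,0,0.01,0,-6,0,-1.18,0,0.01,0,-6,0,0,0,0,0,0,0,0,0,0,0,0,0]

```text
time_s: 6.9
ee_pos: [0.5768, 0.2655, 0.227]
tcp_rot: [-1.53, 0.366, -0.374]
contact_force: [1.6, 0.1, -4.9]
finger_gap: 0.0173
```

```bash
python3 -c "
from go import *
arc(6,1)
grab('scene','s4.png');grab('side','d4.png')"
```

```text
t 6.9 pos [0.5768 0.2655 0.227 ] yaw -27.09 tilt y [ 0.007  0.007 -1.   ] F [ 1.6  0.1 -4.9] gap 0.0173 q [-0.56  0.71  0.09  1.93 -0.12  0.5  -0.86]
phi 60.57 r 0.12
-1.246 -0.163
```

View pics/s4.png

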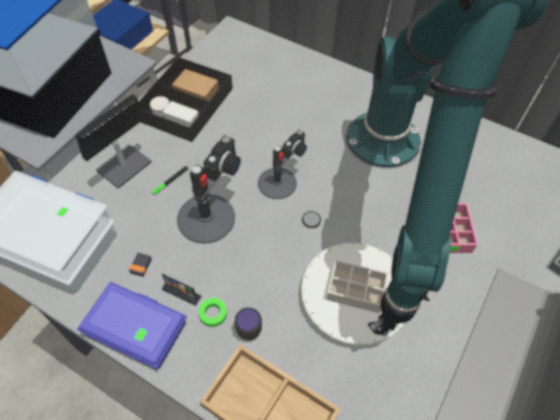

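View pics/d4.png

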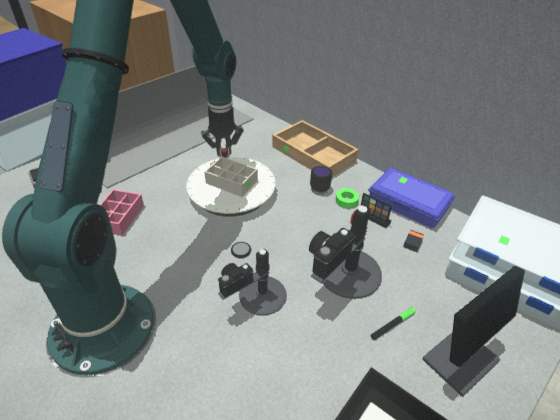

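>>> jog_arm:
  plan: [0.4,0,0.0,0,1.5,0,0,0,0,0,0,0]

```text
time_s: 7.2
ee_pos: [0.5808, 0.2632, 0.227]
tcp_rot: [-1.527, 0.392, -0.398]
contact_force: [0.0, 1.6, -2.4]
finger_gap: 0.017
```

```bash
python3 -c "
from go import *
arc(6,1)"
```

```text
t 7.2 pos [0.5808 0.2632 0.227 ] yaw -28.89 tilt y [ 0.005  0.007 -1.   ] F [ 0.   1.6 -2.4] gap 0.017 q [-0.56  0.71  0.09  1.92 -0.13  0.5  -0.88]
phi 58.36 r 0.1201
-1.248 -0.165
```

>>> jog_arm:
  plan: [0,0,0,0,0,0,0,0,0,0,0,0,0,0,0,0,0,0,0,0,0,0,0,0]
  fingers: 0

```text
time_s: 7.6
ee_pos: [0.584, 0.2622, 0.229]
tcp_rot: [-1.525, 0.387, -0.404]
contact_force: [-0.3, -0.2, 0.5]
finger_gap: 0.0427
```

```bash
python3 -c "
from go import *
arc(6,1);f=grab('wrist','w5.png')"
```

```text
t 7.6 pos [0.584  0.2622 0.229 ] yaw -28.92 tilt y [ 0.013  0.007 -1.   ] F [-0.3 -0.2  0.5] gap 0.0427 q [-0.56  0.71  0.1   1.92 -0.13  0.5  -0.88]
phi 56.82 r 0.1209
-1.258 -0.208
```

View pics/w5.png

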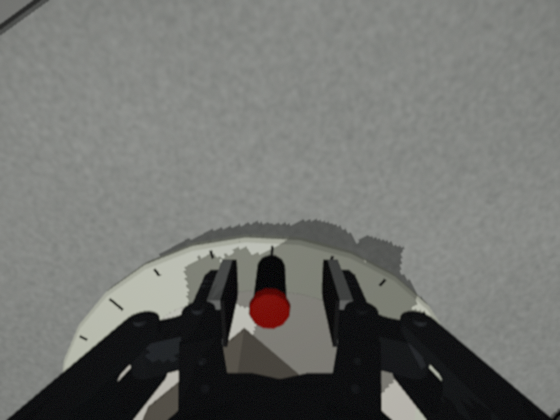

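>>> jog_arm:
  plan: [-0.2,-2,0,0,0,0,0,-3,0,0,0,0,0,-4,0,0,0,0,0,-4,0,0,0,0,0,-3.5,0,0,0,0]

```text
time_s: 8.15
ee_pos: [0.5786, 0.2611, 0.3934]
tcp_rot: [-1.534, 0.394, -0.397]
contact_force: [1.0, 0.2, -0.5]
finger_gap: 0.0431
```

```bash
python3 -c "
from go import *
st();f=grab('wrist','w6.png')
im=f['image'].astype(int)
m=((im[...,0]>90)&(im[...,1]<60)&(im[...,2]<60)).astype(np.uint8)
c,l,s,ce=cv2.connectedComponentsWithStats(m);i=1+np.argmax(s[1:,4]);print(ce[i],s[i]);k=atz(f,ce[i],.080);print(k)
C=np.array([.5178,.161]);a=lambda k:np.degrees(np.arctan2(*(k[:2]-C)[::-1]));print(a(k),a(np.array([.6184,.0992])))
"
```

```text
t 8.15 pos [0.5786 0.2611 0.3934] yaw -28.91 tilt y [ 0.001 -0.    -1.   ] F [ 1.   0.2 -0.5] gap 0.0431 q [-0.6   0.49  0.15  1.84 -0.09  0.82 -0.91]
[280.00769231 194.76538462] [272 186  18  19 260]
[0.58111617 0.26150933 0.08      ]
57.790995448638164 -31.56299327100593
```

View pics/w6.png

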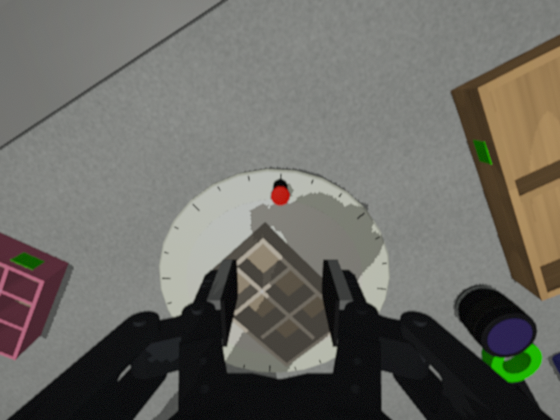

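>>> jog_arm:
  plan: [1.83,-0.6,-4.28,0,0,0,1.83,-0.6,-4.28,0,0,0,1.83,-0.6,-4.28,0,0,0,1.83,-0.6,-4.28,0,0,0,1.83,-0.6,-4.28,0,0,0,1.83,-0.6,-4.28,0,0,0,1.83,-0.6,-4.28,0,0,0,1.83,-0.6,-4.28,0,0,0,1.83,-0.6,-4.28,0,0,0,1.83,-0.6,-4.28,0,0,0]
  fingers: 0.7

```text
time_s: 9.2
ee_pos: [0.5357, -0.2089, 0.4596]
tcp_rot: [-1.517, 0.362, -0.396]
contact_force: [0.4, -0.5, 0.2]
finger_gap: 0.0726
```

```bash
python3 -c "
from go import *
to([.522,-.292,.45]);f=grab('wrist','w7.png');grab('scene','s7.png')"
```

```text
t 9.2 pos [ 0.5357 -0.2089  0.4596] yaw -27.77 tilt y [ 0.026  0.014 -1.   ] F [ 0.4 -0.5  0.2] gap 0.0726 q [ 0.12  0.34  0.23  1.91 -0.13  0.88 -0.06]
tool shift cm [ 2.64  0.8  -8.02]
```

View pics/w7.png

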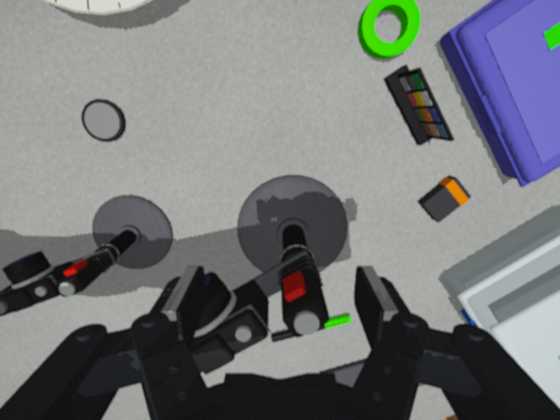

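View pics/s7.png

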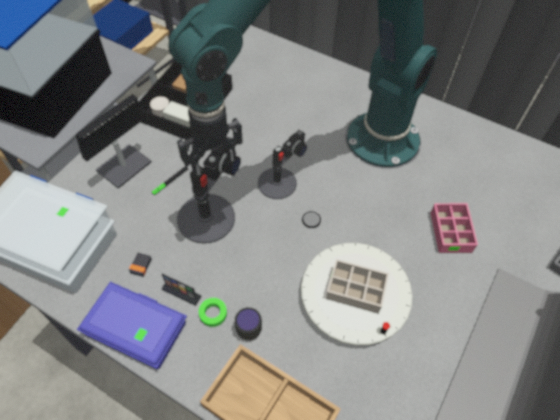

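>>> jog_arm:
  plan: [1.3,0.3,-4,0,0,0,1.3,0.3,-4,0,0,0,0,0,0,0,8.5,0,0,0,0,0,8.5,0,0,0,0,0,8.5,0,0,0,0,0,8.5,0,0,0,0,0,8.5,0,0,0,0,0,8.5,0,0,0,0,0,0,0]

```text
time_s: 10.2
ee_pos: [0.5171, -0.3007, 0.452]
tcp_rot: [-1.263, 1.059, -1.087]
contact_force: [0.2, -0.4, 0.6]
finger_gap: 0.0725
```

```bash
python3 -c "
from go import *
to([.522,-.292,.45]);f=grab('wrist','w8.png')"
```

```text
t 10.2 pos [ 0.5171 -0.3007  0.452 ] yaw -79.77 tilt y [ 0.028  0.008 -1.   ] F [ 0.2 -0.4  0.6] gap 0.0725 q [ 0.1   0.41  0.48  1.88 -0.26  0.9  -0.68]
tool shift cm [-0.76  0.22  0.63]
```

View pics/w8.png

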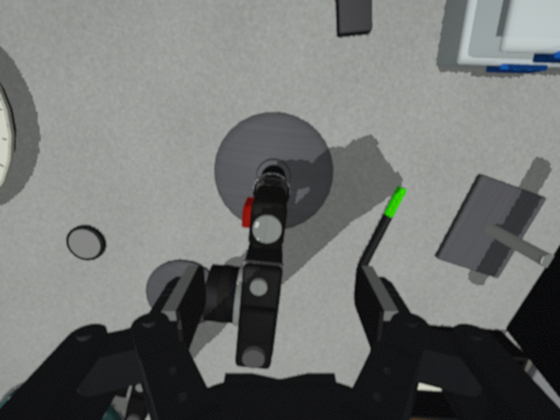

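```bash
python3 -c "
from go import *
f=grab('wrist')
for n,u,z in [('cap',(267,229),.2155),('base',(274,167.5),.024),('k1',(258.5,287),.19),('k2',(253,357),.19),('trigtop',(246.5,212),.182)]: print(n,atz(f,u,z))
cv2.imwrite('pics/c9.png',cv2.resize(f['image'][160:380,180:320,::-1],None,fx=2.7,fy=2.7,interpolation=2)[:594])
a=atz(f,(258.5,287),.19);b=atz(f,(253,357),.19);print(np.degrees(np.arctan2(*(a-b)[[1,0]])))
"
```

```text
cap [ 0.52149625 -0.29092627  0.2155    ]
base [ 0.53388571 -0.28990333  0.024     ]
k1 [ 0.45961668 -0.29320207  0.19      ]
k2 [ 0.38812045 -0.29979698  0.19      ]
trigtop [ 0.5203668 -0.2729873  0.182    ]
5.2701272076828
```

View pics/c9.png

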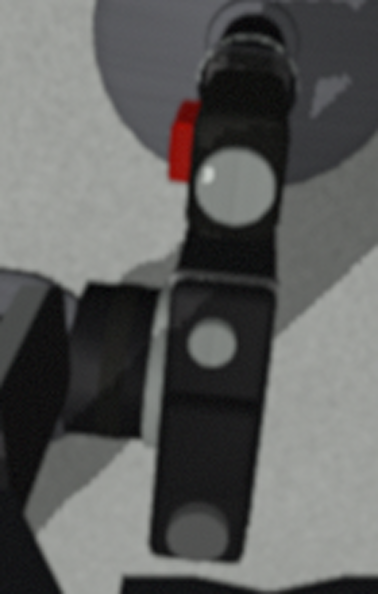

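>>> jog_arm:
  plan: [0,0,0,-1.66,4.9,0,0,0,0,0,0,0]

```text
time_s: 10.5
ee_pos: [0.517, -0.3004, 0.452]
tcp_rot: [-1.251, 1.138, -1.132]
contact_force: [-0.2, 0.5, -0.2]
finger_gap: 0.0727
```

```bash
python3 -c "
from go import *
to([.5215,-.2905,.40])"
```

```text
t 10.5 pos [ 0.517  -0.3004  0.452 ] yaw -84.29 tilt y [-0.001  0.005 -1.   ] F [-0.2  0.5 -0.2] gap 0.0727 q [ 0.08  0.42  0.51  1.87 -0.25  0.92 -0.76]
tool shift cm [-0.91  5.2   0.54]
```

>>> jog_arm:
  plan: [-0.9,0,0.54,0,0,0,0,2.5,0,0,0,0,0,2.5,0,0,0,0,0,0,0,0,0,0]

```text
time_s: 10.9
ee_pos: [0.5234, -0.2883, 0.4021]
tcp_rot: [-1.252, 1.125, -1.126]
contact_force: [-0.8, 0.0, -1.3]
finger_gap: 0.0729
```

```bash
python3 -c "
from go import *
to([.5215,-.2905,.337]);f=grab('wrist','w10.png');print(atz(f,(0,0),0))"
```

```text
t 10.9 pos [ 0.5234 -0.2883  0.4021] yaw -83.63 tilt y [ 0.006  0.006 -1.   ] F [-0.8  0.  -1.3] gap 0.0729 q [ 0.09  0.47  0.47  1.92 -0.3   0.82 -0.74]
tool shift cm [ 0.23  6.51 -0.25]
[0.67664001 0.01791882 0.        ]
```

View pics/w10.png

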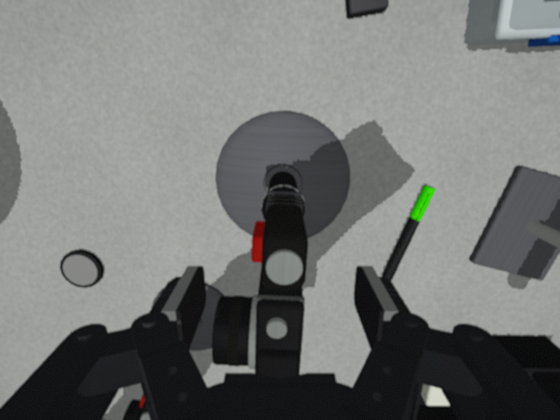

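>>> jog_arm:
  plan: [0.23,1.5,-0.2,0,1,0,0,2,0,0,0,0,0,2,0,0,0,0,0,0.9,0,0,0,0,0,0,0,0,0,0]

```text
time_s: 11.45
ee_pos: [0.5245, -0.2927, 0.3408]
tcp_rot: [-1.239, 1.128, -1.149]
contact_force: [-0.0, 0.4, 1.0]
finger_gap: 0.0728
```

```bash
python3 -c "
from go import *
to([.5215,-.2905,.337]);f=grab('wrist','w11.png');grab('side','d11.png');grab('scene','s11.png')
a=cv2.imread('pics/d11.png')[170:310,280:420];b=cv2.imread('pics/s11.png')[110:250,140:280]
cv2.imwrite('pics/c11.png',cv2.resize(np.hstack([a,b]),None,fx=2.8,fy=2.8,interpolation=2))"
```

```text
t 11.45 pos [ 0.5245 -0.2927  0.3408] yaw -84.65 tilt y [ 0.017  0.001 -1.   ] F [-0.   0.4  1. ] gap 0.0728 q [ 0.13  0.55  0.43  1.97 -0.36  0.69 -0.69]
tool shift cm [-0.25  0.38 -0.29]
```

View pics/w11.png

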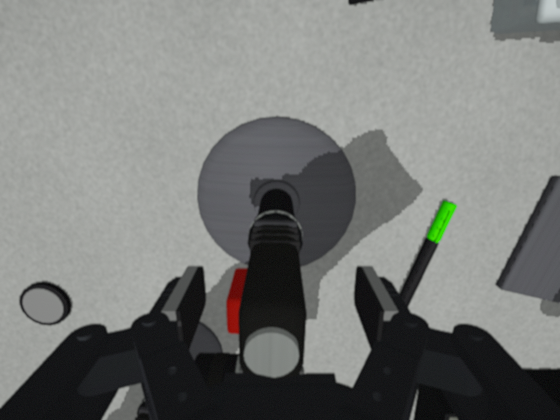

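View pics/c11.png

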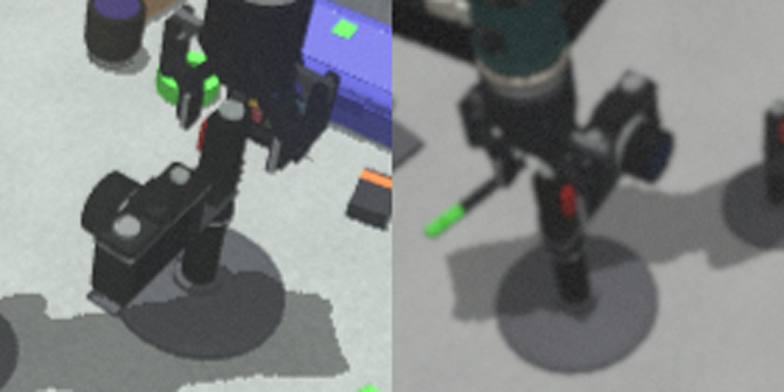

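>>> jog_arm:
  plan: [-0.25,0.7,-0.25,-1,0,0,0,0,0,0,0,0]

```text
time_s: 11.8
ee_pos: [0.5226, -0.2911, 0.3366]
tcp_rot: [-1.252, 1.135, -1.145]
contact_force: [0.8, 0.3, 0.4]
finger_gap: 0.0724
```

```bash
python3 -c "
from go import *
to([.5215,-.2905,.334]);f=grab('wrist','w12.png')
cv2.imwrite('pics/w12.png',f['image'][200:,100:460,::-1])"
```

```text
t 11.8 pos [ 0.5226 -0.2911  0.3366] yaw -84.66 tilt y [ 0.004 -0.004 -1.   ] F [0.8 0.3 0.4] gap 0.0724 q [ 0.13  0.55  0.43  1.97 -0.36  0.68 -0.7 ]
tool shift cm [-0.07  0.26 -0.11]
```

View pics/w12.png

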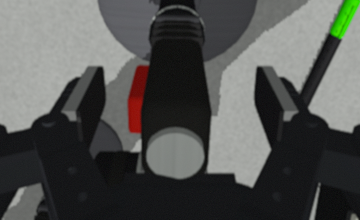

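>>> jog_arm:
  plan: [0,0.25,-0.1,0,0,0,0,0,0,0,0,0,0,0,0,0,0,0,0,0,0,0,0,0,0,0,0,0,0,0,0,0,0,0,0,0,0,0,0,0,0,0]
  fingers: -1
  squeeze: 50

```text
time_s: 12.55
ee_pos: [0.522, -0.2899, 0.3352]
tcp_rot: [-1.244, 1.14, -1.146]
contact_force: [1.1, 0.8, 1.5]
finger_gap: 0.0264
```

```bash
python3 -c "
from go import *
st();f=grab('wrist','w13.png')
cv2.imwrite('pics/w13.png',f['image'][200:,100:460,::-1])"
```

```text
t 12.55 pos [ 0.522  -0.2899  0.3352] yaw -84.97 tilt y [ 0.006  0.002 -1.   ] F [1.1 0.8 1.5] gap 0.0264 q [ 0.13  0.55  0.43  1.97 -0.36  0.68 -0.7 ]
```

View pics/w13.png

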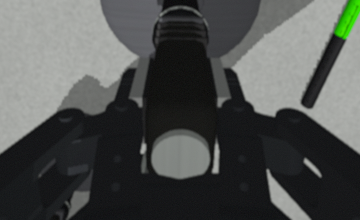

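>>> jog_arm:
  plan: [0,-1,0,0,0,0,0,-1,0,0,0,0,0,-1,0,0,0,0,0,-1,0,0,0,0,0,-1,0,0,0,0]

```text
time_s: 13.1
ee_pos: [0.5222, -0.2895, 0.3848]
tcp_rot: [-1.247, 1.141, -1.147]
contact_force: [4.2, -1.8, -10.0]
finger_gap: 0.0259
```

```bash
python3 -c "
from go import *
to([.522,-.2899,.4152])"
```

```text
t 13.1 pos [ 0.5222 -0.2895  0.3848] yaw -84.98 tilt y [ 0.004 -0.    -1.   ] F [  4.2  -1.8 -10. ] gap 0.0259 q [ 0.09  0.49  0.47  1.94 -0.31  0.78 -0.74]
tool shift cm [ 0.04 -3.04 -0.01]
```

Lifted 49.6 mm, the force at about 10 N as expected. Continuing to the end stop.

>>> jog_arm:
  plan: [0,-1,0,0,0,0,0,-1,0,0,0,0,0,-0.7,0,0,0,0]

```text
time_s: 13.4
ee_pos: [0.522, -0.2894, 0.4149]
tcp_rot: [-1.246, 1.14, -1.148]
contact_force: [4.1, -1.5, -9.0]
finger_gap: 0.0259
```

```bash
python3 -c "
from go import *
to([.522,-.2899,.4152])"
```

```text
t 13.4 pos [ 0.522  -0.2894  0.4149] yaw -84.98 tilt y [ 0.006 -0.001 -1.   ] F [ 4.1 -1.5 -9. ] gap 0.0259 q [ 0.07  0.46  0.5   1.91 -0.29  0.84 -0.76]
tool shift cm [ 0.05 -0.03 -0.  ]
```

>>> jog_arm:
  plan: [0,-0.2,0,0,0,0,0,-0.2,0,0,0,0]

```text
time_s: 13.6
ee_pos: [0.5217, -0.2889, 0.4156]
tcp_rot: [-1.247, 1.139, -1.152]
contact_force: [10.1, -6.6, -28.1]
finger_gap: 0.0262
```

```bash
python3 -c "
from go import *
to([.522,-.2899,.4152])"
```

```text
t 13.6 pos [ 0.5217 -0.2889  0.4156] yaw -85.06 tilt y [ 0.007 -0.004 -1.   ] F [ 10.1  -6.6 -28.1] gap 0.0262 q [ 0.07  0.45  0.5   1.91 -0.29  0.83 -0.77]
tool shift cm [0.1  0.04 0.02]
```

>>> jog_arm:
  plan: [0,-0.06,0,0,0,0,0,-0.06,0,0,0,0,0,-0.06,0,0,0,0]
  squeeze: 60

```text
time_s: 13.9
ee_pos: [0.5218, -0.2888, 0.4155]
tcp_rot: [-1.248, 1.14, -1.154]
contact_force: [4.8, -3.4, -14.4]
finger_gap: 0.0261
```

```bash
python3 -c "
from go import *
st();f=grab('wrist','w14.png');grab('side','d14.png');grab('scene','s14.png');st()
a=cv2.imread('pics/d14.png')[130:310,180:420];b=cv2.imread('pics/s14.png')[130:350,140:430]
cv2.imwrite('pics/c14.png',np.hstack([cv2.resize(a,(390,292)),cv2.resize(b,(390,296))[:292]]))"
```

```text
t 13.9 pos [ 0.5218 -0.2888  0.4155] yaw -85.19 tilt y [ 0.007 -0.006 -1.   ] F [  4.8  -3.4 -14.4] gap 0.0261 q [ 0.07  0.45  0.5   1.91 -0.28  0.83 -0.77]
t 14.05 pos [ 0.5217 -0.2888  0.4156] yaw -85.18 tilt y [ 0.007 -0.006 -1.   ] F [  5.9  -2.6 -14.5] gap 0.0261 q [ 0.07  0.45  0.5   1.91 -0.28  0.83 -0.77]
```

View pics/d14.png

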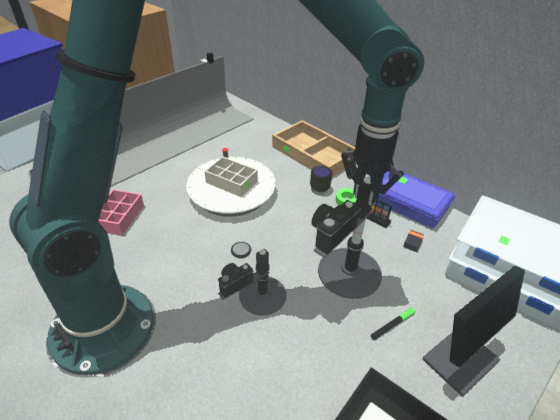

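View pics/s14.png

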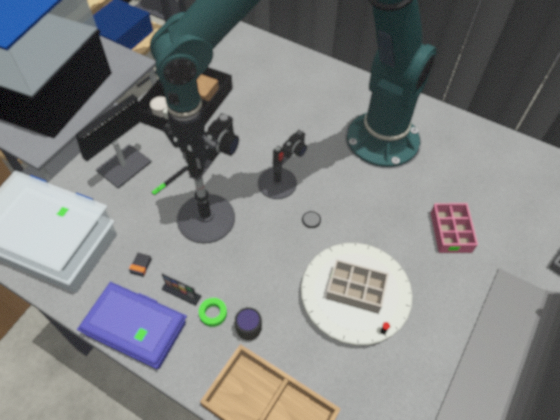

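```bash
python3 -c "
from go import *
st();print(workorder.close_job())"
```

```text
t 14.05 pos [ 0.5217 -0.2888  0.4156] yaw -85.18 tilt y [ 0.007 -0.006 -1.   ] F [  5.9  -2.6 -14.5] gap 0.0261 q [ 0.07  0.45  0.5   1.91 -0.28  0.83 -0.77]
the job is handed in; nothing more can be done
None
```

The shot is set up and the job is handed in at about 14 s of the 56 s allowed; the hand-in reported no verdict.

- **Turntable:** I pinched the knob and turned the disc counter-clockwise, overshooting by about 2° and easing back before letting go. Measured afterwards, it had turned 89.4°, close enough to be drawn into the second click. The last pictures show the green-stickered end facing the camera column.
- **Camera column:** On the larger stand, I squeezed the grip and trigger until the fingers were 26 mm apart, which means the trigger is fully in. I then pulled the column straight up past the first stop until it met the end stop. The arm rose about 80 mm and the force jumped to 28 N, so I eased it to about 14 N.
- **Final state:** The arm is still gripping at 60 N and the readings are steady. The pictures show the bare steel tube drawn out and no other object visibly moved.

**Disagreements:** The wrist view put the centre of the stand's base about 12 mm from the grip axis. The base was partly hidden there, so I used the grip's top cap, which all the cameras agreed on. The side camera's outline of the disc also fitted poorly, so I used the scene and wrist fits.

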